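# Cap the stone holder and send the analyser drawer home

### The arm

A 6-joint arm with a two-finger parallel gripper is mounted at the origin on the work surface. World frame = base frame: x ahead of the robot, y to its left, z up, the work surface at z = 0. Lengths are in m, angles in rad, forces in N, time in s.
With the tool pointing down it reaches from about 0.3 to 0.875 m from the base axis. Payload 6.4 kg.
Tool frame: the origin (TCP) lies at the very end of the fingers, on their centre line; the grasp point (between the pads) lies tcp_to_grasp behind it (tcp_to_grasp is the distance from the TCP to the grasp point, in m); z points along the fingers, y is the direction in which the jaws open and shut (so a half turn about z gives the same grasp; the last joint's range is limited). The gripper opens to 85 mm and grips with 20 to 120 N. Pads are 22 mm wide; open, the fingers measure 114 mm over their backs; the gripper's body (76 mm by 85 mm) begins 54 mm behind the grasp point. The pads swing forward as they close: fully open they stand 13 mm farther back than shut.
Start: joints at [-1.311, 0.181, 1.607, -0, 1.354, -0.206], TCP at [0.258, -0.514, 0.231] pointing down, gripper open.
Joint ranges: [-2.99, 2.99], [-0.89, 2.07], [0.3, 2.58], [-1.14, 4.28], [0, 2.63], [-3.12, 3.12]. Speed limits (rad/s): [2.57, 2.57, 3.01, 3.14, 3.14, 3.14].

### API

Orientations are given as a unit quaternion [w, x, y, z].
In Python, from bench import get_obs, camera, hand_in, tcp_to_grasp gives the robot as it stands.
- The arm moves only by the shell command python3 -m inch 'ROWS' [OPENING]. ROWS is JSON, a list of rows, each an object with "delta_pos": the shift along the tool's x, y, z in cm, a list of three; "rotation": the turn, a rotation vector about the tool's x, y, z in rad, a list of three. In form: [{"delta_pos": [x, y, z], "rotation": [rx, ry, rz]}, ...]. A call has 1 to 10 rows; each row shifts and turns the commanded pose from where the row before left it, along the tool's axes as they then stand; what a row does not reach is not made up. A row lasts 1/10 s, in which the tool goes at most 50 mm and 8.59 degrees, less where a joint would pass 70% of its speed; a pose out of reach is approached as far as the arm can. A call is refused whole if a number of a shift passes 5 or a number of a turn 0.15, either way. A call with a gripper value outside its range is refused whole. OPENING is the finger opening in cm, from 0 to 8.54, set as the call begins (- or left out, the last holds). The fingers move at their own pace and stop on an object; the grip force is fixed at half the most. Time passes only in rows, so rows that do not move let the fingers close. It gives the time, the measured TCP pose, the force and the opening at its end, in the units of the state.
- get_obs(): the state, without advancing time (a new reading comes with each control period).
- camera(name): name is "scene" or "top" or "wrist"; returns a dict with "color" (400x640x3 uint8, red, green, blue), "vfov" (degrees; the focal length in pixels is half the picture's height over the tangent of half this angle, whatever the lens; pixels are square), "cx", "cy" (the principal point, pixels), "k1" (the pictures are not rectified: a ray, as slopes to the right and down, at radius r is drawn at 1 + k1 r^2 times it, then the intrinsics apply), "eye" and "orientation" of the camera in the world; the wrist camera has in their place "T_tool_cam" (4x4, takes a point from camera to tool coordinates, whose origin is the TCP and whose axes are the flange's). Camera axes: x right, y down, z forward; pixel columns grow to the right and rows downward; lengths in m; the calibration is good to about 2 mm. A picture is of the moment at which its call begins: read the wrist's pose just before it. There is no depth.
- hand_in(): hands the job in, once; it reports no verdict.
The state is a dict: "time_s": time; "q": joint angles; "dq": joint speeds; "joint_efforts": joint torques, N m; "eef_pos": TCP position; "eef_rot": TCP orientation; "wrist_force": force on the tool from outside, world axes, zero at the start; "torque": the same for the moment, N m; "opening": opening from 0.0 (shut) to 1.0 (fully open).
Only numpy, scipy, OpenCV 4.12 (cv2) and the standard library are available. Lean on these libraries where they do the work, as an engineer would, in place of code of your own. Each camera call takes 0.05 s, during which the arm holds its last target.

### The job

Close up the stone in the analyser's open drawer and send it in for measurement: put the orange cap on the round stone holder with its two inner lugs in the two slots of the rim, and press it straight down until both spring clips have snapped under the rim and it sits fully home. Then press the blue release lever down so that the locked-out drawer can retract, and push the drawer fully shut. Leave the other things on the bench where they stand.

Things in the scene. Friction and masses are not known exactly. Their poses are not given: they have to be found in the camera images.
- cap: Light-tight cap: orange disc 100 mm across with a black ribbed grip bar on top, about 0.13 kg; it starts upright on the bench, skirt down. Origin at the centre of the skirt's lower edge, z up, height 67 mm: skirt 0 to 28 mm (inner diameter 88 mm, outer 96 mm), disc 28 to 33 mm, grip bar 33 to 67 mm. Two steel clip arms with inward hooks at +y and -y. It fits either way round (half turn).
- cap_grip (a point): Middle of the cap's grip bar, on the cap's axis, 57 mm above the cap's origin, 24 mm above the disc and 10 mm below the bar's top. The bar is 70 mm long along the cap's x and 24 mm wide along its y. Axes as the cap's.
- cap_seat (a point): Point on the cap's axis at the underside of its disc (the seat plane), 28 mm above the cap's origin, axes as the cap's. When the cap is fully home it coincides with holder_rim.
- cap_lug (a point): Lower end of one of the cap's two inner lugs, 40 mm from the axis along the cap's +x, 22 mm below the seat plane; the other is its mirror image at -x. White marks on top of the disc show where they are. Each lug is 8 mm wide (5 mm at its tapered tip) and spans 36 to 45 mm from the axis.
- holder_rim (a point): Centre of the top face of the round metal stone holder (yellow-green stone in it) in the open drawer, 66 mm above the bench; moves with the drawer. Axes: x along the drawer's travel into the analyser, z up. Its rim is a flange 84 mm across, 10 mm thick, upper edge chamfered (2.5 mm wide, 4 mm high). Two opposite slots, 12.4 mm wide, 24 mm deep, cut the rim. The cap's skirt has 2 mm play all round it.
- turntable (a point): Foot of the stone holder on the tray floor, 44 mm below holder_rim, same axes, not turning with it. The holder is a stiff turntable left at any angle: the line through its two slots lies up to 0.7 rad to either side of this x axis. That angle is not reported; it must be seen or felt. Lugs resting on uncut rim hold the seat plane 22 mm above the rim; over the slots the cap drops freely to about 15 mm.
- clip_a (a joint): Angle of the clip arm on the cap's +y side, rad: 0 at rest, grows as the hook is bent outwards (about 0.25 while passing over the rim), back to about 0 once snapped under it. The clips resist from 15 mm above home; pressing the cap through takes about 8 to 20 N, and they snap in about 1 mm above home.
- clip_b (a joint): Same for the clip arm on the cap's -y side.
- drawer (a joint): How far the drawer is out, m: 0 fully shut, 0.190 fully out and locked out at the start. It slides along the x axis of holder_rim (pushing towards +x shuts it) on full-extension slides with about 3 N of friction.
- drawer_front (a point): Middle of the top front edge of the drawer's white upright front panel, 126 mm above the bench; axes as holder_rim. The panel's flat front face looks to -x, is 280 mm wide (y) and reaches from 12 to 126 mm above the bench; push on it anywhere.
- release_lever (a joint): Angle of the slide's release lever, rad: 0 at rest (drawer locked out), 0.16 pressed fully down; springs back by itself. The drawer is free when it is pressed beyond about 0.08, and it must be held so for the first 30 mm of the drawer's way in.
- lever_pad (a point): Middle of the top of the release lever's blue thumb pad, 100 mm above the bench at rest, 15 mm in front of the panel's face and 85 mm to the +y side of the panel's middle; the panel's top is 26 mm higher. Axes at rest as holder_rim. The pad is 30 mm (x) by 24 mm (y). Pressed down by 9 mm the lever is fully down (5 N at first, 10 N at the end). It travels with the drawer.
- analyser: White and grey bench instrument, 300 mm wide, fixed. Origin on the bench under the middle of the mouth of its low front bay; x points into the analyser, z up. The bay is 130 mm high (opening 118 mm); a housing 250 mm high begins 120 mm behind the mouth. The drawer's panel is 18 mm thick and its back meets the mouth when shut.
- reference_puck: white ceramic calibration puck, 76 mm across, 30 mm high, standing on the bench; origin at the centre of its underside. A bystander.
- powder_jar: amber jar with black cap, 60 mm across, 75 mm high; origin at the centre of its underside. A bystander.
- dop_holder: small brass stand with a wine-red stone on it, 48 mm across, 62 mm high; origin at the centre of its underside. A bystander.
- hex_driver: screwdriver with blue handle, 160 mm long, lying along its x axis, 26 mm thick; origin under its middle. A bystander.
- tweezers: steel tweezers, 140 mm long, lying along their x axis; origin under their middle. A bystander.
- stone_tray: white compartment tray with loose-looking cut stones (fixed in it), 150 x 110 x 22 mm; origin at the centre of its underside. A bystander.

How it is judged:
On the way, in this order (a step that is already met when the one before it is completed fails the run):
1. the cap sits fully home on the holder with both clips snapped under the rim, the drawer still out (z of cap_seat in the frame of holder_rim between -0.003 and 0.0025 m and horizontal distance between cap_seat and holder_rim below 0.004 m and angle between the z axis of cap and the z axis of holder_rim, either way round below 0.05 rad and value of joint each of clip_a, clip_b below 0.08 rad and value of joint drawer above 0.18 m), for 0.2 s.
2. the release lever is pressed down while the drawer is still out (value of joint release_lever above 0.06 rad and value of joint drawer above 0.18 m).
At the end, for the whole second after the job is handed in: The drawer is shut to within 5 mm, the release lever has sprung back (under 0.03 rad), and the cap still sits home on the holder: seat plane within -3 / +2.5 mm of the rim, within 4 mm of its axis, level to 0.05 rad, both clips sprung back under the rim (under 0.08 rad), everything at rest (z of cap_seat in the frame of holder_rim between -0.003 and 0.0025 m and horizontal distance between cap_seat and holder_rim below 0.004 m and angle between the z axis of cap and the z axis of holder_rim, either way round below 0.05 rad and value of joint each of clip_a, clip_b below 0.08 rad and value of joint drawer below 0.005 m and value of joint release_lever below 0.03 rad and linear speed of cap below 0.02 m/s); the robot touches nothing.
It fails at once if a bystander is moved by more than 30 mm (distance of any of reference_puck, powder_jar, dop_holder, hex_driver, tweezers, stone_tray from where it was at the start of the episode above 0.03 m).
It also fails if it takes over 69 s, if anything falls off the work surface, if the arm or the gripper's body presses on something with over 40 N, if the wrist force passes 120 N, or if a joint passes its speed limit or range.

## Working session

There is one attempt and no reset: what is moved stays moved. The work goes in short steps, Python scripts to look and compute and a shell command to move; the robot and the scene stay as the last step left them, time stands still between calls to the robot, and variables do not carry over. Pictures are saved under pics/ and viewed, and the job is handed in when it is done.

```bash
ls; mkdir -p pics; cat > h.py <<'E'
import numpy as np, cv2
from scipy.spatial.transform import Rotation as R
from bench import get_obs, camera, hand_in, tcp_to_grasp
def quat(q): return R.from_quat([q[1],q[2],q[3],q[0]])
def snap(name,fn):
    o=get_obs(); c=camera(name)
    cv2.imwrite('pics/'+fn,cv2.cvtColor(c['color'],cv2.COLOR_RGB2BGR))
    if name=='wrist':
        T=np.eye(4);T[:3,:3]=quat(o['eef_rot']).as_matrix();T[:3,3]=o['eef_pos'];T=T@np.array(c['T_tool_cam'])
    else:
        T=np.eye(4);T[:3,:3]=quat(c['orientation']).as_matrix();T[:3,3]=c['eye']
    c['T']=T
    np.save('pics/'+fn[:-4]+'.npy',{k:v for k,v in c.items()},allow_pickle=True)
    return c
def load(fn): return np.load('pics/'+fn+'.npy',allow_pickle=True).item()
def f(c): return 200/np.tan(np.radians(c['vfov'])/2)
def rays(c,uv):
    uv=np.atleast_2d(np.array(uv,float)); K=np.array([[f(c),0,c['cx']],[0,f(c),c['cy']],[0,0,1.]])
    n=cv2.undistortPoints(uv[:,None],K,np.array([c['k1'],0,0,0,0.]))[:,0]
    # drawn: d=n(1+k1 r^2)
    d=np.c_[n,np.ones(len(n))]@c['T'][:3,:3].T
    return c['T'][:3,3],d
def onplane(c,uv,z):
    e,d=rays(c,uv); t=(z-e[2])/d[:,2]; return e+d*t[:,None]
def proj(c,P):
    P=np.atleast_2d(P); p=(P-c['T'][:3,3])@c['T'][:3,:3]; n=p[:,:2]/p[:,2:]
    r2=(n**2).sum(1,keepdims=True); n=n*(1+c['k1']*r2); return n*f(c)+[c['cx'],c['cy']]
E
python3 - <<'E'
from h import *
for n in ['scene','top','wrist']:
    c=snap(n,n+'0.png'); print(n,c['vfov'],c['k1'],c['T'].round(3).tolist())
o=get_obs(); print(o, tcp_to_grasp)
E
```

```text
pics
scene 54.037941719071284 0.00688561566417905 [[-0.854, 0.429, -0.295, 0.8], [0.52, 0.687, -0.508, 0.553], [-0.015, -0.587, -0.809, 0.819], [0.0, 0.0, 0.0, 1.0]]
top 44.399168374684116 -0.09946733728458995 [[0.017, -0.986, 0.164, 0.362], [-1.0, -0.018, -0.004, 0.092], [0.007, -0.164, -0.986, 1.148], [0.0, 0.0, 0.0, 1.0]]
wrist 71.80531505608717 -0.022368566666097357 [[0.449, -0.847, -0.284, 0.333], [-0.893, -0.427, -0.141, -0.476], [-0.001, 0.317, -0.948, 0.373], [0.0, 0.0, 0.0, 1.0]]
{'time_s': 0.15, 'q': array([-1.31130679e+00,  1.81410266e-01,  1.60777597e+00,  5.43564644e-06,
        1.35381335e+00, -2.06281549e-01]), 'dq': array([ 0.0003618 , -0.00194912, -0.00312071,  0.00066367,  0.00130353,
       -0.0003598 ]), 'joint_efforts': array([ 2.86328759e-04, -4.45268762e+01, -3.51689100e+01, -2.88345245e-04,
        5.99022445e-03,  2.45424246e-05]), 'eef_pos': array([ 0.25815352, -0.51331132,  0.23056982]), 'eef_rot': array([-7.03288723e-04,  9.73004398e-01,  2.30785501e-01, -1.60600846e-05]), 'wrist_force': array([-0.07843593, -0.32559952,  0.57424066]), 'torque': array([ 0.00571877, -0.00824458, -0.01228717]), 'opening': 0.9949091648869255} 0.0187
```

View pics/scene0.png

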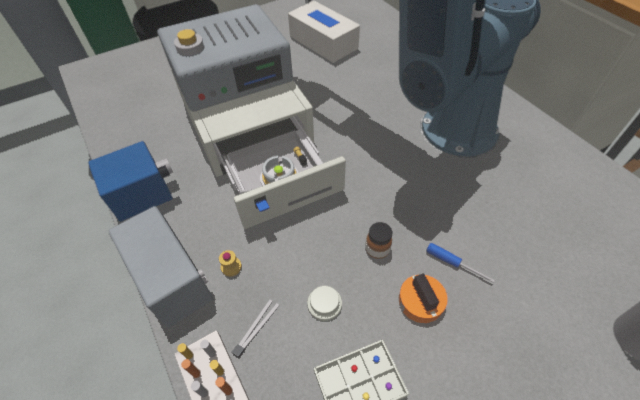

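View pics/top0.png

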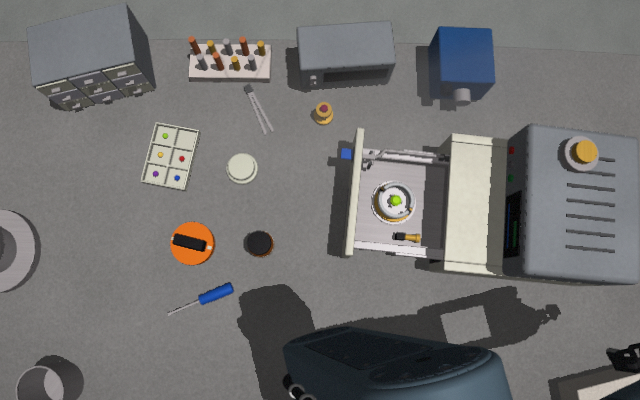

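View pics/wrist0.png

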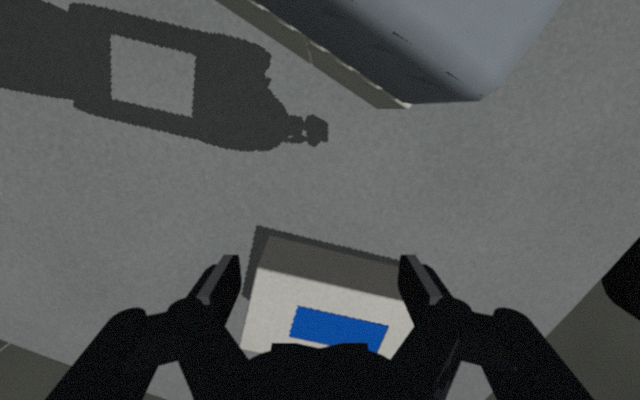

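Analyser is at −y, with its drawer open towards +y, and the cap lies at top px (192,244). Zoom and measure next.

```bash
python3 - <<'E'
from h import *
for n in ['top','scene']:
    c=load(n+'0'); im=c['color']; hsv=cv2.cvtColor(im,cv2.COLOR_RGB2HSV)
    m=cv2.inRange(hsv,(5,180,140),(18,255,255))
    cs=max(cv2.findContours(m,0,1)[0],key=cv2.contourArea); h=cv2.convexHull(cs)[:,0]
    P=onplane(c,h,0.031); (x,y),r=cv2.minEnclosingCircle(P[:,:2].astype(np.float32)*1000); print(n,'cap',x,y,r, P[:,:2].min(0),P[:,:2].max(0))
    # bar dark inside
    m2=np.zeros_like(m); cv2.fillConvexPoly(m2,h,255); d=cv2.inRange(hsv,(0,0,0),(180,255,60))&m2
    k=max(cv2.findContours(d,0,1)[0],key=cv2.contourArea); B=onplane(c,k[:,0],0.067); print(cv2.minAreaRect(B[:,:2].astype(np.float32)*1000))
    # blue lever
    b=cv2.inRange(hsv,(105,150,60),(125,255,255))
    for k in cv2.findContours(b,0,1)[0]:
        if cv2.contourArea(k)>20:
            M=cv2.moments(k); uv=(M['m10']/M['m00'],M['m01']/M['m00']); print('blue',uv,cv2.contourArea(k),onplane(c,[uv],0.1).round(4))
c=load('top0'); im=c['color'][110:290,330:460]; cv2.imwrite('pics/topz.png',cv2.resize(im[:,:,::-1],None,fx=5,fy=3.3*5/3.3*0.66,interpolation=cv2.INTER_CUBIC) if 0 else cv2.resize(im[50:140,20:120,::-1],(700,600*90*7//(600)),interpolation=cv2.INTER_CUBIC)[:600])
c=load('scene0'); im=c['color'][140:230,210:350]; cv2.imwrite('pics/scz.png',cv2.resize(im[:,:,::-1],None,fx=5.5,fy=5.5,interpolation=cv2.INTER_CUBIC))
c=load('top0');im=c['color'][190:290,130:290]; cv2.imwrite('pics/capz.png',cv2.resize(im[:,:,::-1],None,fx=5,fy=5,interpolation=cv2.INTER_CUBIC))
E
```

```text
top cap 449.97845458984375 365.2873229980469 49.55495834350586 [0.4015917 0.3157594] [0.49818753 0.41352945]
((447.9524841308594, 362.6484375), (73.02889251708984, 23.630107879638672), 76.30908203125)
blue (215.78643349231584, 293.1865394806571) 314.5 [[0.3389 0.2913 0.1   ]]
blue (345.6597701149425, 153.55632183908045) 72.5 [[0.648  0.0187 0.1   ]]
blue (460.937541750167, 38.13476953907816) 998.0 [[ 0.9356 -0.2526  0.1   ]]
scene cap 477.8096008300781 363.849609375 2.5066978931427 [0.47531371 0.36361808] [0.4803055 0.3658239]Traceback (most recent call last):
  File "<stdin>", line 9, in <module>
ValueError: max() iterable argument is empty
```

```bash
python3 - <<'E'
from h import *
c=load('top0'); im=c['color'][:,:,::-1]
cv2.imwrite('pics/topz.png',cv2.resize(im[160:250,345:445],None,fx=6.5,fy=6.5,interpolation=cv2.INTER_CUBIC))
cv2.imwrite('pics/capz.png',cv2.resize(im[190:290,130:290],None,fx=5,fy=5,interpolation=cv2.INTER_CUBIC))
cv2.imwrite('pics/drz.png',cv2.resize(im[110:290,325:470],None,fx=3.3,fy=3.3,interpolation=cv2.INTER_CUBIC))
c=load('scene0'); im=c['color'][140:230,210:350]; cv2.imwrite('pics/scz.png',cv2.resize(im[:,:,::-1],None,fx=5.5,fy=5.5,interpolation=cv2.INTER_CUBIC))
E
```

```text
(no output)
```

View pics/topz.png

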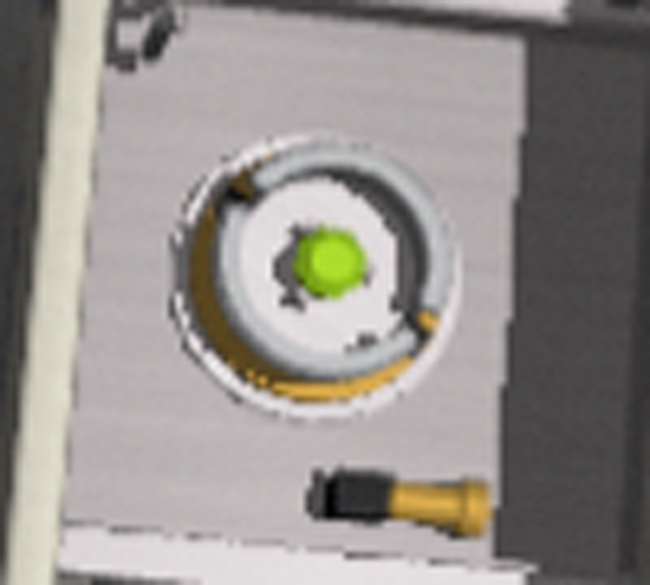

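View pics/scz.png

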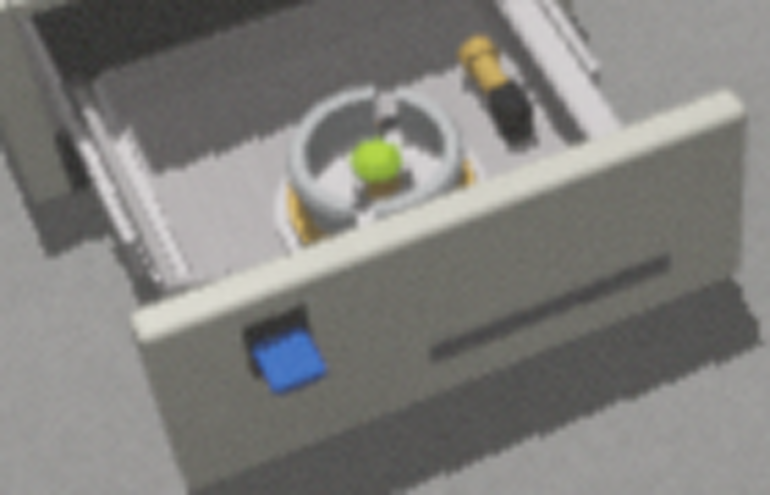

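View pics/capz.png

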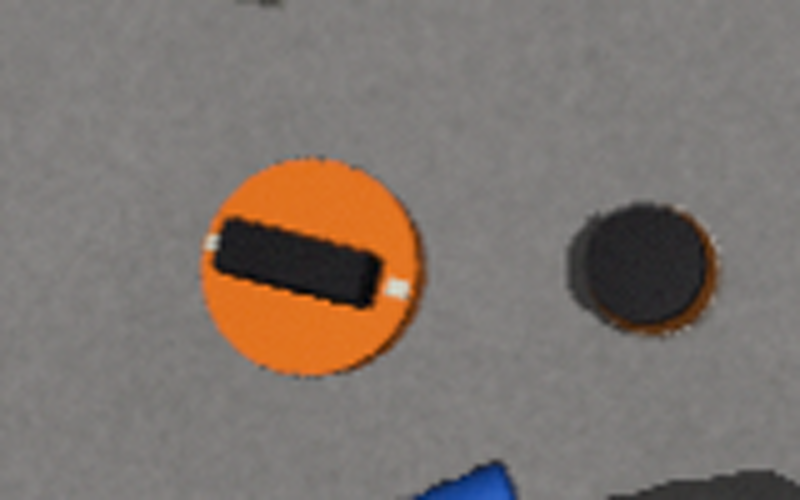

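View pics/drz.png

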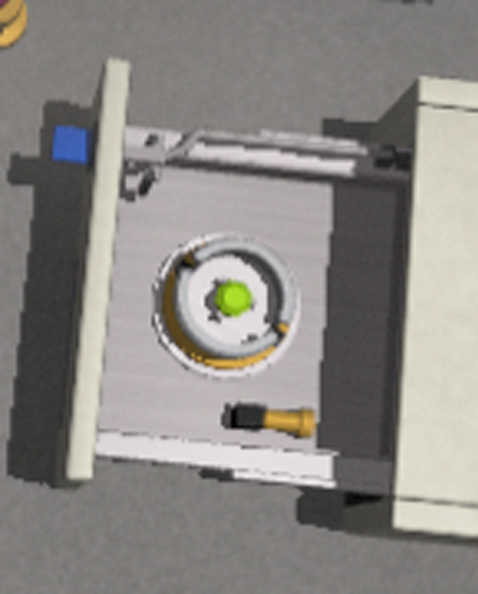

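```bash
cat > q.py <<'E'
from h import *
c=load('top0')
def z2(p,s=6.5,u0=345,v0=160): return [(u0+(p[0]+.5)/s-.5),(v0+(p[1]+.5)/s-.5)]
A=onplane(c,[z2(p) for p in [(243,186),(425,320)]],0.062); print('slots',A.round(4)); d=A[1]-A[0]; print('mid',A.mean(0),'ang',np.degrees(np.arctan2(d[1],d[0])))
# ring grey mask
im=c['color'][160:250,345:445]
E=[(218,265),(455,265),(338,138),(330,378)]
print(onplane(c,[z2(p) for p in E],0.064).round(4))
# panel top front edge
Pn=onplane(c,[z2(p,3.3,325,110) for p in [(107,60),(68,478)]],0.126); print('panel',Pn); d=Pn[0]-Pn[1]; print('panel ang',np.degrees(np.arctan2(d[1],d[0])),np.linalg.norm(d),Pn.mean(0))
o=[(172,110),(178,148)]
for n,uv in dict(puck=(242,165),jar=(259,242),dop=(323,108),tray=(171,156),tweez=(258,108),driver=(201,299)).items(): print(n,onplane(c,[uv],0.03).round(3))
E
python3 q.py
```

```text
slots [[ 0.5791 -0.0667  0.062 ]
 [ 0.5329 -0.1299  0.062 ]]
mid [ 0.55600693 -0.09828456  0.062     ] ang -126.15204270303586
[[ 0.5506 -0.0575  0.064 ]
 [ 0.5521 -0.1403  0.064 ]
 [ 0.5964 -0.0999  0.064 ]
 [ 0.5118 -0.0961  0.064 ]]
panel [[ 0.69927827 -0.00411226  0.126     ]
 [ 0.42420719  0.02006986  0.126     ]]
panel ang -5.024085454217723 0.27613198385387777 [0.56174273 0.0079788  0.126     ]
puck [[0.635 0.257 0.03 ]]
jar [[0.455 0.211 0.03 ]]
dop [[0.779 0.069 0.03 ]]
tray [[0.654 0.427 0.03 ]]
tweez [[0.776 0.225 0.03 ]]
driver [[0.324 0.338 0.03 ]]
```

```bash
python3 -m inch '[{"delta_pos":[0,0,-4],"rotation":[0,0,0]},{"delta_pos":[0,0,-4],"rotation":[0,0,0]},{"delta_pos":[0,0,-4],"rotation":[0,0,0]},{"delta_pos":[3.6,-1.9,0],"rotation":[0,0,0]},{"delta_pos":[3.6,-1.9,0],"rotation":[0,0,0]},{"delta_pos":[3.6,-1.9,0],"rotation":[0,0,0]},{"delta_pos":[3.6,-1.9,0],"rotation":[0,0,0]},{"delta_pos":[3.6,-1.9,0],"rotation":[0,0,0]},{"delta_pos":[3.6,-1.9,0],"rotation":[0,0,0]}]'
```

```text
time_s: 1.05
eef_pos: [0.4007, -0.3133, 0.3511]
eef_rot: [-0.0, 0.973, 0.231, -0.0]
wrist_force: [-0.0, -0.7, -0.0]
opening: 1.001
```

```bash
python3 -m inch '[{"delta_pos":[3.9,-2.1,0],"rotation":[0,0,0]},{"delta_pos":[3.9,-2.1,0],"rotation":[0,0,0]},{"delta_pos":[3.9,-2.1,1],"rotation":[0,0,0]},{"delta_pos":[3.9,-2.0,2],"rotation":[0,0,0]},{"delta_pos":[3.9,-2.0,2],"rotation":[0,0,0]},{"delta_pos":[3.9,-2.0,3],"rotation":[0,0,0]},{"delta_pos":[0,0,2],"rotation":[0,0,0]},{"delta_pos":[0,0,0],"rotation":[0,0,0]},{"delta_pos":[0,0,0],"rotation":[0,0,0]}]'
python3 - <<'E'
from h import *
c=snap('wrist','w1.png'); print(get_obs()['eef_pos'],get_obs()['wrist_force'],get_obs()['time_s'])
E
```

```text
time_s: 1.95
eef_pos: [0.5521, -0.1021, 0.2531]
eef_rot: [-0.0, 0.973, 0.231, -0.0]
wrist_force: [-0.4, 0.1, 0.4]
opening: 1.004
[ 0.55260147 -0.10274312  0.25416126] [0.58943288 0.09834102 0.64704987] 2.0
```

View pics/w1.png

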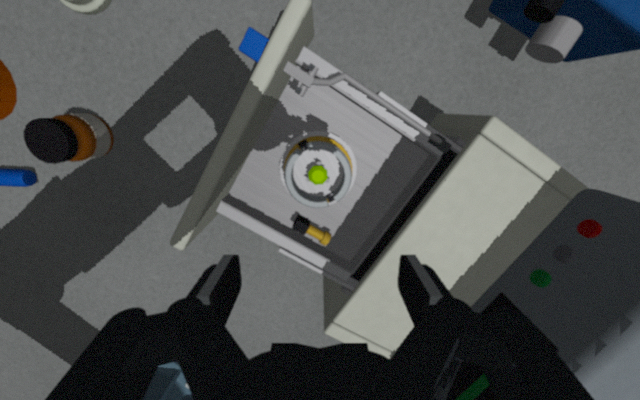

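The rim is at (318,172) with slots near (303,146) and (330,200). Go closer.

```bash
python3 -m inch '[{"delta_pos":[0,0,3],"rotation":[0,0,0]},{"delta_pos":[0,0,4],"rotation":[0,0,0]},{"delta_pos":[0,0,2],"rotation":[0,0,0]},{"delta_pos":[0,0,0],"rotation":[0,0,0]},{"delta_pos":[0,0,0],"rotation":[0,0,0]}]'
python3 - <<'E'
from h import *
c=snap('wrist','w2.png'); print(get_obs()['eef_pos'])
u=proj(c,[[.554,-.099,.066]])[0]; print(u)
u=u.astype(int); im=c['color'][max(u[1]-65,0):u[1]+65,u[0]-85:u[0]+85,::-1]; print(u[0]-85,max(u[1]-65,0))
cv2.imwrite('pics/w2z.png',cv2.resize(im,None,fx=4.6,fy=4.6,interpolation=cv2.INTER_CUBIC))
E
```

```text
time_s: 2.5
eef_pos: [0.5531, -0.1031, 0.1649]
eef_rot: [0.001, 0.973, 0.23, 0.001]
wrist_force: [0.6, -0.2, -0.1]
opening: 1.0
[ 0.5537113  -0.10319343  0.16559279]
[315.22365122 200.89511493]
230 135
```

View pics/w2z.png

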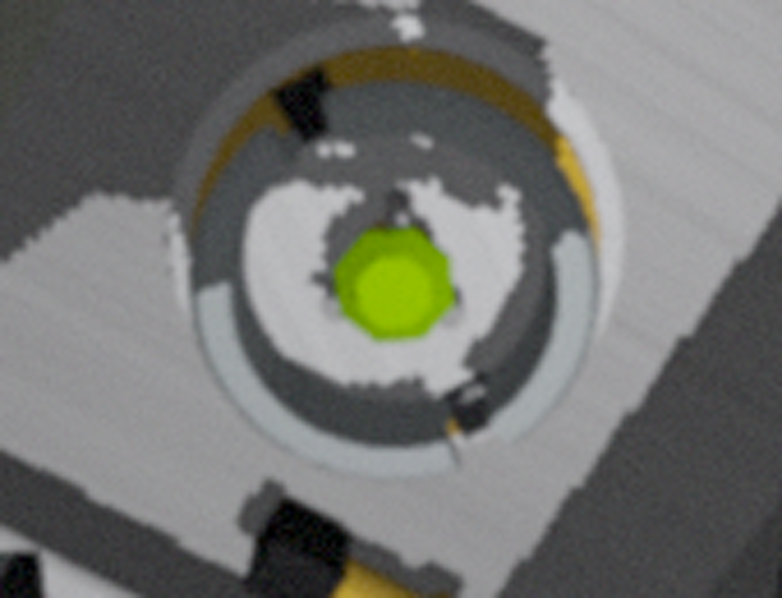

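```bash
cat > q2.py <<'E'
from h import *
c=load('w2')
def z2(p,s=4.6,u0=230,v0=135): return [(u0+(p[0]+.5)/s-.5),(v0+(p[1]+.5)/s-.5)]
A=onplane(c,[z2(p) for p in [(303,105),(475,427)]],0.065); d=A[1]-A[0]; print(A,'mid',A.mean(0),'ang',np.degrees(np.arctan2(d[1],d[0])),np.linalg.norm(d))
O=onplane(c,[z2(p) for p in [(193,270),(210,355),(250,415),(320,462),(390,478),(440,473),(510,440),(570,370),(597,290)]],0.062)
M=np.c_[2*O[:,:2],np.ones(len(O))]; s=np.linalg.lstsq(M,(O[:,:2]**2).sum(1),rcond=None)[0]; print(s[:2],np.sqrt(s[2]+s[:2]@s[:2]))
I=onplane(c,[z2(p) for p in [(240,260),(232,285),(255,355),(300,412),(350,437),(395,445),(520,400),(553,310),(553,240)]],0.066)
M=np.c_[2*I[:,:2],np.ones(len(I))]; s=np.linalg.lstsq(M,(I[:,:2]**2).sum(1),rcond=None)[0]; print(s[:2],np.sqrt(s[2]+s[:2]@s[:2]))
for p in [(275,92),(325,68),(303,137),(328,130),(445,400),(487,385),(458,465),(500,438)]:
    P=onplane(c,[z2(p)],.065)[0]; print(p,P.round(4))
E
python3 q2.py
```

```text
[[ 0.58203825 -0.06567965  0.065     ]
 [ 0.53727575 -0.12612831  0.065     ]] mid [ 0.559657   -0.09590398  0.065     ] ang -126.52011687471008 0.07521783192471124
[ 0.55481113 -0.0986763 ] 0.04068695372836862
[ 0.55593661 -0.09904904] 0.03240608231416168
(275, 92) [ 0.5819 -0.0598  0.065 ]
(325, 68) [ 0.5903 -0.0664  0.065 ]
(303, 137) [ 0.5764 -0.0683  0.065 ]
(328, 130) [ 0.5798 -0.072   0.065 ]
(445, 400) [ 0.5399 -0.1178  0.065 ]
(487, 385) [ 0.5467 -0.124   0.065 ]
(458, 465) [ 0.528 -0.127  0.065]
(500, 438) [ 0.5374 -0.132   0.065 ]
```

```bash
python3 -m inch '[{"delta_pos":[0,0,-1.5],"rotation":[0,0,-0.1445]},{"delta_pos":[0,0,-1.5],"rotation":[0,0,-0.1445]},{"delta_pos":[0,0,-1.5],"rotation":[0,0,-0.1445]},{"delta_pos":[0,0,-1.5],"rotation":[0,0,-0.1445]},{"delta_pos":[0,0,-1.5],"rotation":[0,0,-0.1445]},{"delta_pos":[0,0,-1],"rotation":[0,0,-0.1445]}]'
python3 -m inch '[{"delta_pos":[4.29,-2.13,0],"rotation":[0,0,0]},{"delta_pos":[4.29,-2.13,0],"rotation":[0,0,0]},{"delta_pos":[4.29,-2.13,0],"rotation":[0,0,0]},{"delta_pos":[4.29,-2.13,0],"rotation":[0,0,0]},{"delta_pos":[4.29,-2.13,0],"rotation":[0,0,0]},{"delta_pos":[4.29,-2.13,0],"rotation":[0,0,0]},{"delta_pos":[4.29,-2.13,0],"rotation":[0,0,0]},{"delta_pos":[4.29,-2.13,0],"rotation":[0,0,0]},{"delta_pos":[4.29,-2.13,0],"rotation":[0,0,0]},{"delta_pos":[4.29,-2.13,0],"rotation":[0,0,0]}]'
python3 -m inch '[{"delta_pos":[0,0,2],"rotation":[0,0,0]},{"delta_pos":[0,0,2],"rotation":[0,0,0]},{"delta_pos":[0,0,0],"rotation":[0,0,0]},{"delta_pos":[0,0,0],"rotation":[0,0,0]}]'
python3 - <<'E'
from h import *
c=snap('wrist','w3.png'); o=get_obs();print(o['eef_pos'],o['q'],np.degrees(quat(o['eef_rot']).as_euler('ZYX')))
hsv=cv2.cvtColor(c['color'],cv2.COLOR_RGB2HSV)
m=cv2.inRange(hsv,(5,150,100),(20,255,255)); k=max(cv2.findContours(m,0,1)[0],key=cv2.contourArea);h=cv2.convexHull(k)[:,0]
P=onplane(c,h,.031);print(cv2.minEnclosingCircle(P[:,:2].astype(np.float32)*1000),cv2.fitEllipse(P[:,:2].astype(np.float32)*1000))
m2=np.zeros_like(m); cv2.fillConvexPoly(m2,h,255); d=cv2.inRange(hsv,(0,0,0),(180,255,60))&m2
k=max(cv2.findContours(d,0,1)[0],key=cv2.contourArea); B=onplane(c,k[:,0],0.067); print(cv2.minAreaRect(B[:,:2].astype(np.float32)*1000))
E
```

```text
time_s: 3.15
eef_pos: [0.5539, -0.1028, 0.2524]
eef_rot: [0.003, 0.784, 0.62, 0.002]
wrist_force: [0.0, -0.6, 0.3]
opening: 1.004
time_s: 4.15
eef_pos: [0.447, 0.3675, 0.2513]
eef_rot: [0.001, 0.786, 0.618, 0.003]
wrist_force: [0.4, -0.4, -0.8]
opening: 0.995
time_s: 4.55
eef_pos: [0.4473, 0.3653, 0.21]
eef_rot: [0.0, 0.786, 0.618, 0.001]
wrist_force: [-0.2, -0.3, -0.2]
opening: 0.997
[0.44771693 0.36537771 0.21039086] [4.79179709e-01 2.03908742e-01 1.62339339e+00 1.92526645e-05
 1.31102967e+00 7.17802839e-01] [ 7.63277713e+01 -1.23689203e-01  1.79859969e+02]
((460.64227294921875, 364.84185791015625), 49.013126373291016) ((455.1397705078125, 365.26751708984375), (90.60298156738281, 97.8204574584961), 173.72398376464844)
((458.7777099609375, 367.899658203125), (68.67188262939453, 7.278742790222168), 77.14000701904297)
```

View pics/w3.png

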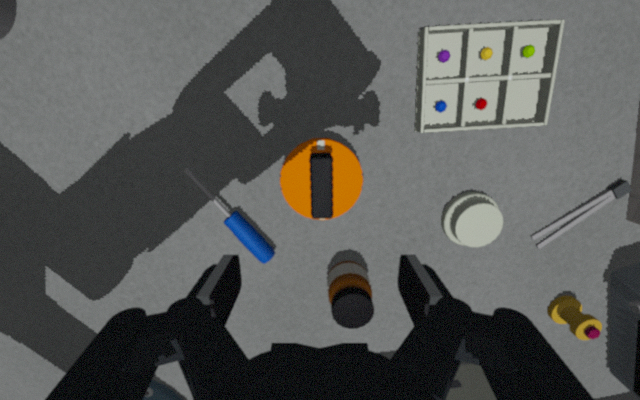

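```bash
python3 - <<'E'
from h import *
c=load('w3')
print(onplane(c,[(321,153),(321,217),(321,185)],.067).round(4)); a=onplane(c,[(320.5,144),(322.5,219)],.033); print(a,a.mean(0)); d=a[0]-a[1];print(np.degrees(np.arctan2(d[1],d[0])))
print(onplane(c,[(280,180),(363,180),(321,138),(321,220)],.031).round(4))
im=c['color'][130:230,270:375,::-1];cv2.imwrite('pics/w3z.png',cv2.resize(im,None,fx=5.5,fy=5.5,interpolation=cv2.INTER_CUBIC))
E
```

```text
[[0.4599 0.4029 0.067 ]
 [0.4433 0.3339 0.067 ]
 [0.4519 0.3697 0.067 ]]
[[0.46085226 0.40796825 0.033     ]
 [0.44165368 0.31762016 0.033     ]] [0.45125297 0.36279421 0.033     ]
78.00333939672272
[[0.4037 0.3778 0.031 ]
 [0.5003 0.3543 0.031 ]
 [0.463  0.4142 0.031 ]
 [0.4393 0.316  0.031 ]]
```

View pics/w3z.png

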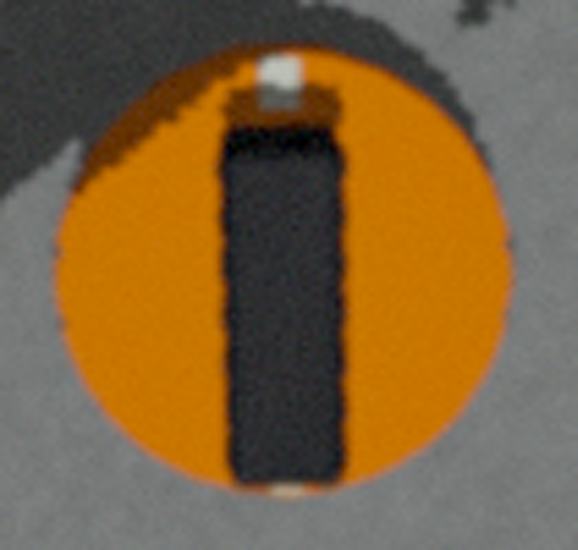

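```bash
python3 -m inch '[{"delta_pos":[0,0.4,0],"rotation":[0,0,-0.02]},{"delta_pos":[0,0,4],"rotation":[0,0,0]},{"delta_pos":[0,0,4],"rotation":[0,0,0]},{"delta_pos":[0,0,4],"rotation":[0,0,0]},{"delta_pos":[0,0,3],"rotation":[0,0,0]},{"delta_pos":[0,0,1],"rotation":[0,0,0]},{"delta_pos":[0,0,0.9],"rotation":[0,0,0]},{"delta_pos":[0,0,0],"rotation":[0,0,0]},{"delta_pos":[0,0,0],"rotation":[0,0,0]}]' 5.5
python3 -m inch '[{"delta_pos":[0,0,0],"rotation":[0,0,0]},{"delta_pos":[0,0,0],"rotation":[0,0,0]},{"delta_pos":[0,0,0],"rotation":[0,0,0]},{"delta_pos":[0,0,0],"rotation":[0,0,0]},{"delta_pos":[0,0,0],"rotation":[0,0,0]},{"delta_pos":[0,0,0],"rotation":[0,0,0]},{"delta_pos":[0,0,0],"rotation":[0,0,0]}]' 0
```

```text
time_s: 5.5
eef_pos: [0.4517, 0.3648, 0.0408]
eef_rot: [0.0, 0.78, 0.626, 0.001]
wrist_force: [0.4, -0.4, -0.4]
opening: 0.646
time_s: 6.2
eef_pos: [0.4513, 0.3648, 0.0404]
eef_rot: [0.0, 0.78, 0.626, 0.001]
wrist_force: [-1.3, 0.3, 6.8]
opening: 0.27
```

```bash
python3 -m inch '[{"delta_pos":[0,0,-2],"rotation":[0,0,0]},{"delta_pos":[0,0,-4],"rotation":[0,0,0]},{"delta_pos":[0,0,-4],"rotation":[0,0,0]},{"delta_pos":[0,0,-4],"rotation":[0,0,0]},{"delta_pos":[0,0,-4],"rotation":[0,0,0]},{"delta_pos":[0,0,-3],"rotation":[0,0,0]},{"delta_pos":[0,0,0],"rotation":[0,0,0]},{"delta_pos":[0,0,0],"rotation":[0,0,0]}]'
python3 - <<'E'
from h import *
c=snap('wrist','w4.png'); o=get_obs();print(o['eef_pos'],o['wrist_force'],o['torque'])
c=snap('scene','s4.png')
E
```

```text
time_s: 7.0
eef_pos: [0.4504, 0.3642, 0.2492]
eef_rot: [0.0, 0.78, 0.626, 0.0]
wrist_force: [-0.4, -0.1, -2.5]
opening: 0.269
[0.44965503 0.36382281 0.24775356] [ 0.15328617  0.12285105 -2.15951339] [-0.03806011  0.02886527  0.00136233]
```

View pics/w4.png

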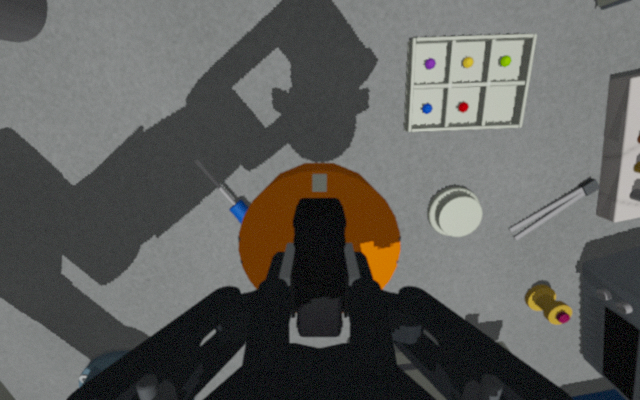

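View pics/s4.png

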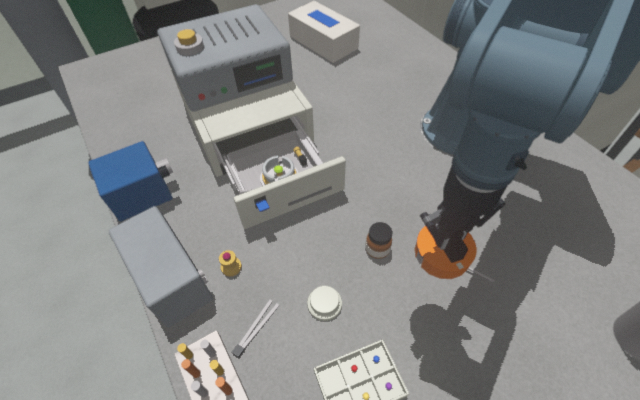

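```bash
python3 - <<'E'
from h import *
c=load('w4'); hsv=cv2.cvtColor(c['color'],cv2.COLOR_RGB2HSV)
m=cv2.inRange(hsv,(5,150,60),(20,255,255)); m[:, :225]=0; m[:160]=0;m[:,410:]=0
k=max(cv2.findContours(m,0,cv2.CHAIN_APPROX_NONE)[0],key=cv2.contourArea)[:,0]
h=np.array([p for p in k if p[1]<265 and (p[1]<200 or p[0]<262 or p[0]>385) ])
T=c['T'].copy(); c['T']=np.array(c['T_tool_cam'])
def fit(zt):
    e,d=rays(c,h); t=(zt-e[2])/d[:,2]; P=(e+d*t[:,None])[:,:2]
    M=lambda P:np.linalg.lstsq(np.c_[2*P,np.ones(len(P))],(P**2).sum(1),rcond=None)[0]
    for _ in range(4):
        s=M(P); r=np.sqrt(s[2]+s[:2]@s[:2]); res=np.hypot(*(P-s[:2]).T)-r; P=P[abs(res)<max(.0015,1.5*res.std())]
    return s[:2],r,res.std(),len(P)
for zt in [.004,.0074,.012]: print(zt,fit(zt))
e,d=rays(c,[(319.5,183)]); t=(.0074-e[2])/d[:,2]; print(e+d*t[:,None])
E
```

```text
0.004 (array([0.00669733, 0.00122264]), np.float64(0.046941022387655976), np.float64(0.0008730075292054177), 216)
0.0074 (array([0.00497992, 0.00125237]), np.float64(0.048023005959623985), np.float64(0.0008757064275439522), 212)
0.012 (array([0.00259939, 0.00125792]), np.float64(0.049494186384439955), np.float64(0.0009025336143962575), 207)
[[0.04306974 0.00136623 0.0074    ]]
```

```bash
python3 -m inch '[{"delta_pos":[-4.29,2.02,0],"rotation":[0,0,0]},{"delta_pos":[-4.29,2.02,0],"rotation":[0,0,0]},{"delta_pos":[-4.29,2.02,0],"rotation":[0,0,0]},{"delta_pos":[-4.29,2.02,0],"rotation":[0,0,0]},{"delta_pos":[-4.29,2.02,0],"rotation":[0,0,0]},{"delta_pos":[-4.29,2.02,0],"rotation":[0,0,0]},{"delta_pos":[-4.29,2.02,0],"rotation":[0,0,0]},{"delta_pos":[-4.29,2.02,0],"rotation":[0,0,0]},{"delta_pos":[-4.29,2.02,0],"rotation":[0,0,0]},{"delta_pos":[-4.29,2.02,0],"rotation":[0,0,0]}]'
python3 -m inch '[{"delta_pos":[0,0,0],"rotation":[0,0,0.14]},{"delta_pos":[0,0,0],"rotation":[0,0,0.14]},{"delta_pos":[0,0,0],"rotation":[0,0,0.135]},{"delta_pos":[0,0,0],"rotation":[0,0,0]},{"delta_pos":[0,0,0],"rotation":[0,0,0]},{"delta_pos":[0,0,0],"rotation":[0,0,0]}]'
python3 - <<'E'
from h import *
o=get_obs(); print(o['eef_pos'],np.degrees(quat(o['eef_rot']).as_euler('ZYX')),o['wrist_force'])
snap('wrist','w5.png')
E
```

```text
time_s: 8.1
eef_pos: [0.5539, -0.0999, 0.2468]
eef_rot: [-0.002, 0.78, 0.626, -0.001]
wrist_force: [0.6, 0.2, -1.9]
opening: 0.269
time_s: 8.7
eef_pos: [0.5545, -0.0981, 0.2482]
eef_rot: [-0.001, 0.891, 0.453, -0.0]
wrist_force: [-0.2, 0.1, -0.3]
opening: 0.271
[ 0.55448925 -0.09805726  0.24822979] [ 5.38965655e+01  2.04991969e-02 -1.79921173e+02] [-0.21044983  0.09230142 -0.30366299]
```

View pics/w5.png

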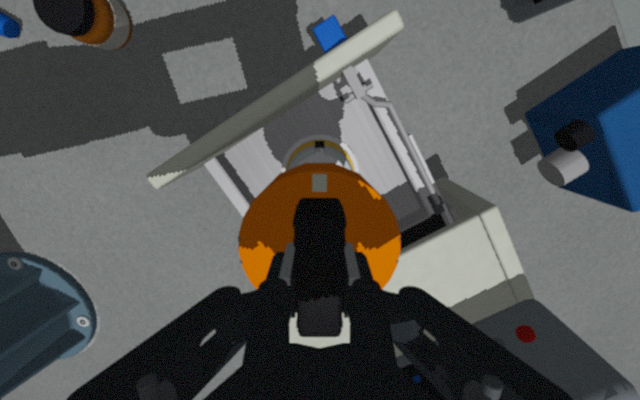

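Slot at (319,145) lines up exactly with the cap's mark at (319,183). Descend.

```bash
python3 -m inch '[{"delta_pos":[0,0,3],"rotation":[0,0,0]},{"delta_pos":[0,0,3],"rotation":[0,0,0]},{"delta_pos":[0,0,3],"rotation":[0,0,0]},{"delta_pos":[0,0,3],"rotation":[0,0,0]},{"delta_pos":[0,0,1.5],"rotation":[0,0,0]},{"delta_pos":[0,0,0.5],"rotation":[0,0,0]},{"delta_pos":[0,0,0],"rotation":[0,0,0]},{"delta_pos":[0,0,0],"rotation":[0,0,0]},{"delta_pos":[0,0,0],"rotation":[0,0,0]}]'
python3 - <<'E'
from h import *
o=get_obs(); print(o['eef_pos'],o['wrist_force'])
snap('wrist','w6.png')
E
```

```text
time_s: 9.65
eef_pos: [0.556, -0.0987, 0.1107]
eef_rot: [0.001, 0.892, 0.452, 0.001]
wrist_force: [0.4, -0.3, -1.8]
opening: 0.269
[ 0.5559954  -0.09873126  0.11074128] [ 0.38977692 -0.32544522 -1.81938795]
```

View pics/w6.png

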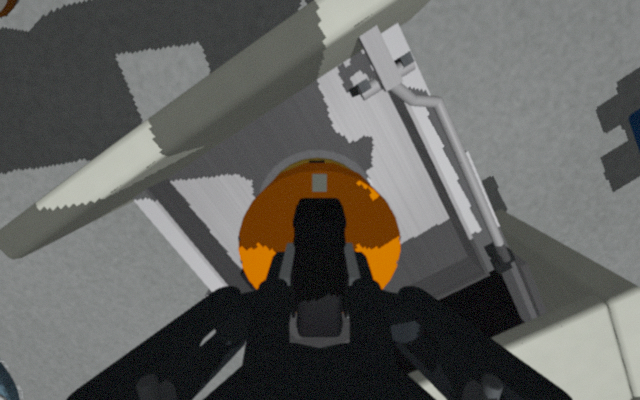

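```bash
python3 -m inch '[{"delta_pos":[0,0,0.3],"rotation":[0,0,0]},{"delta_pos":[0,0,0.3],"rotation":[0,0,0]},{"delta_pos":[0,0,0.2],"rotation":[0,0,0]},{"delta_pos":[0,0,0.2],"rotation":[0,0,0]},{"delta_pos":[0,0,0],"rotation":[0,0,0]},{"delta_pos":[0,0,0],"rotation":[0,0,0]}]'
python3 -m inch '[{"delta_pos":[0,0,0.2],"rotation":[0,0,0]},{"delta_pos":[0,0,0.2],"rotation":[0,0,0]},{"delta_pos":[0,0,0],"rotation":[0,0,0]},{"delta_pos":[0,0,0],"rotation":[0,0,0]}]'
```

```text
time_s: 10.3
eef_pos: [0.5548, -0.0983, 0.0989]
eef_rot: [-0.0, 0.892, 0.452, -0.0]
wrist_force: [-0.1, -0.1, -0.3]
opening: 0.274
time_s: 10.7
eef_pos: [0.5548, -0.0983, 0.095]
eef_rot: [-0.0, 0.892, 0.452, -0.0]
wrist_force: [0.2, 0.1, -1.4]
opening: 0.268
```

```bash
for i in 1; do python3 -m inch '[{"delta_pos":[0,0,0.2],"rotation":[0,0,0]},{"delta_pos":[0,0,0.2],"rotation":[0,0,0]},{"delta_pos":[0,0,0],"rotation":[0,0,0]},{"delta_pos":[0,0,0],"rotation":[0,0,0]}]'; done
python3 -m inch '[{"delta_pos":[0,0,0.2],"rotation":[0,0,0]},{"delta_pos":[0,0,0.2],"rotation":[0,0,0]},{"delta_pos":[0,0,0],"rotation":[0,0,0]},{"delta_pos":[0,0,0],"rotation":[0,0,0]}]'
```

```text
time_s: 11.1
eef_pos: [0.5549, -0.0983, 0.0911]
eef_rot: [0.0, 0.892, 0.452, 0.0]
wrist_force: [-0.8, 0.9, 1.1]
opening: 0.268
time_s: 11.5
eef_pos: [0.5556, -0.0986, 0.0879]
eef_rot: [0.001, 0.892, 0.452, 0.001]
wrist_force: [-1.2, 0.2, 6.1]
opening: 0.266
```

Clips are resisting as expected; press on.

```bash
python3 -m inch '[{"delta_pos":[0,0,0.2],"rotation":[0,0,0]},{"delta_pos":[0,0,0.2],"rotation":[0,0,0]},{"delta_pos":[0,0,0],"rotation":[0,0,0]},{"delta_pos":[0,0,0],"rotation":[0,0,0]}]'
python3 -m inch '[{"delta_pos":[0,0,0.2],"rotation":[0,0,0]},{"delta_pos":[0,0,0.2],"rotation":[0,0,0]},{"delta_pos":[0,0,0],"rotation":[0,0,0]},{"delta_pos":[0,0,0],"rotation":[0,0,0]}]'
```

```text
time_s: 11.9
eef_pos: [0.5548, -0.0982, 0.0829]
eef_rot: [-0.0, 0.892, 0.452, 0.0]
wrist_force: [-0.2, 0.8, 0.7]
opening: 0.271
time_s: 12.3
eef_pos: [0.5545, -0.0983, 0.0785]
eef_rot: [-0.0, 0.892, 0.452, -0.0]
wrist_force: [-0.3, -0.3, -0.5]
opening: 0.27
```

```bash
python3 -m inch '[{"delta_pos":[0,0,0.1],"rotation":[0,0,0]},{"delta_pos":[0,0,0.1],"rotation":[0,0,0]},{"delta_pos":[0,0,0],"rotation":[0,0,0]},{"delta_pos":[0,0,0],"rotation":[0,0,0]}]'
python3 -m inch '[{"delta_pos":[0,0,0.1],"rotation":[0,0,0]},{"delta_pos":[0,0,0.1],"rotation":[0,0,0]},{"delta_pos":[0,0,0],"rotation":[0,0,0]},{"delta_pos":[0,0,0],"rotation":[0,0,0]}]'
```

```text
time_s: 12.7
eef_pos: [0.5545, -0.0983, 0.0784]
eef_rot: [-0.0, 0.892, 0.452, -0.0]
wrist_force: [-6.5, 2.0, 12.9]
opening: 0.271
time_s: 13.1
eef_pos: [0.5546, -0.0984, 0.0783]
eef_rot: [-0.0, 0.892, 0.452, -0.001]
wrist_force: [-13.8, 3.4, 28.4]
opening: 0.271
```

```bash
python3 -m inch '[{"delta_pos":[0,0,-0.2],"rotation":[0,0,0]},{"delta_pos":[0,0,-0.2],"rotation":[0,0,0]},{"delta_pos":[0,0,0],"rotation":[0,0,0]}]'
python3 -m inch '[{"delta_pos":[0,0,0],"rotation":[0,0,0]},{"delta_pos":[0,0,0],"rotation":[0,0,0]},{"delta_pos":[0,0,0],"rotation":[0,0,0]},{"delta_pos":[0,0,0],"rotation":[0,0,0]},{"delta_pos":[0,0,0],"rotation":[0,0,0]}]' 5.0
python3 -m inch '[{"delta_pos":[0,0,-1],"rotation":[0,0,0]},{"delta_pos":[0,0,-3],"rotation":[0,0,0]},{"delta_pos":[0,0,-4],"rotation":[0,0,0]},{"delta_pos":[0,0,-4],"rotation":[0,0,0]},{"delta_pos":[0,0,-4],"rotation":[0,0,0]},{"delta_pos":[0,0,0],"rotation":[0,0,0]},{"delta_pos":[0,0,0],"rotation":[0,0,0]}]'
python3 - <<'E'
from h import *
snap('wrist','w7.png');c=snap('scene','s7.png')
cv2.imwrite('pics/s7z.png',cv2.resize(c['color'][130:235,200:360,::-1],None,fx=5,fy=5,interpolation=cv2.INTER_CUBIC)); print(get_obs()['eef_pos'])
E
```

```text
time_s: 13.4
eef_pos: [0.5547, -0.0983, 0.0789]
eef_rot: [-0.0, 0.892, 0.452, -0.0]
wrist_force: [0.1, -0.3, -1.6]
opening: 0.268
time_s: 13.9
eef_pos: [0.5548, -0.0983, 0.079]
eef_rot: [-0.0, 0.892, 0.452, -0.0]
wrist_force: [0.2, -1.1, -0.1]
opening: 0.59
time_s: 14.6
eef_pos: [0.5555, -0.0986, 0.241]
eef_rot: [0.001, 0.892, 0.452, 0.001]
wrist_force: [-0.5, -0.0, -0.4]
opening: 0.586
[ 0.55412186 -0.09802627  0.23814427]
```

View pics/w7.png

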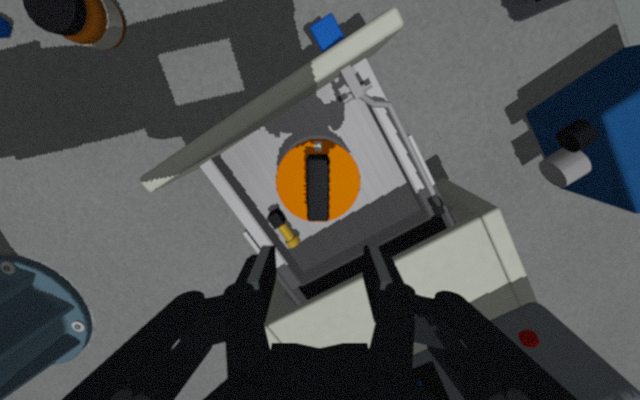

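View pics/s7z.png

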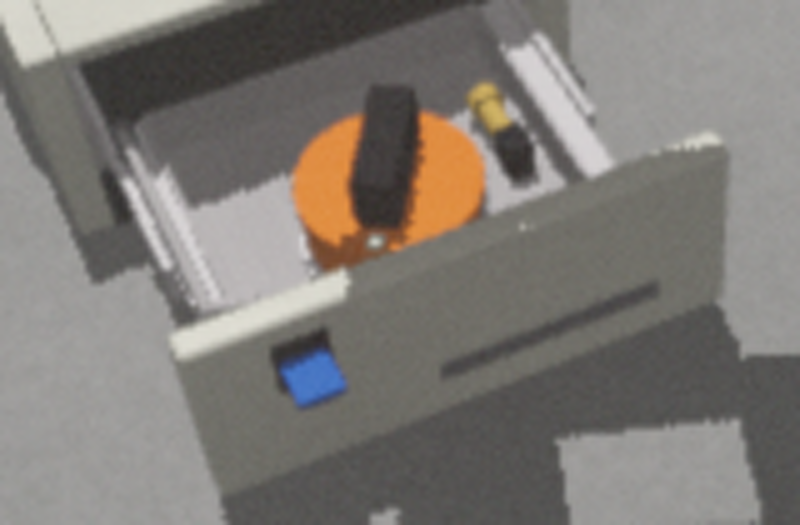

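Cap is level and seated on the holder. Next: shut the fingers, turn, and hover over the lever.

```bash
python3 -m inch '[{"delta_pos":[0,0,0],"rotation":[0,0,-0.136]},{"delta_pos":[0,0,0],"rotation":[0,0,-0.136]},{"delta_pos":[0,0,0],"rotation":[0,0,-0.136]},{"delta_pos":[0,0,0],"rotation":[0,0,-0.136]},{"delta_pos":[3.08,2.08,0],"rotation":[0,0,0]},{"delta_pos":[3.08,2.08,0],"rotation":[0,0,0]},{"delta_pos":[3.08,2.08,0],"rotation":[0,0,0]},{"delta_pos":[3.08,2.08,0],"rotation":[0,0,0]},{"delta_pos":[0,0,0],"rotation":[0,0,0]},{"delta_pos":[0,0,0],"rotation":[0,0,0]}]' 0
python3 - <<'E'
from h import *
snap('wrist','w8.png');c=snap('top','t8.png');o=get_obs()
cv2.imwrite('pics/t8z.png',cv2.resize(c['color'][110:290,310:480,::-1],None,fx=3.3,fy=3.3,interpolation=cv2.INTER_CUBIC)); print(o['eef_pos'],np.degrees(quat(o['eef_rot']).as_euler('ZYX')),o['wrist_force'],o['opening'])
E
```

```text
time_s: 15.7
eef_pos: [0.6478, 0.0178, 0.2367]
eef_rot: [-0.001, 0.737, 0.676, -0.001]
wrist_force: [-0.4, -0.3, 0.2]
opening: 0.001
[0.64763982 0.01645555 0.23765389] [ 8.48750786e+01  1.13306153e-02 -1.79845518e+02] [ 0.00970013 -0.57115031  1.0680059 ] -0.004941540869795983
```

View pics/w8.png

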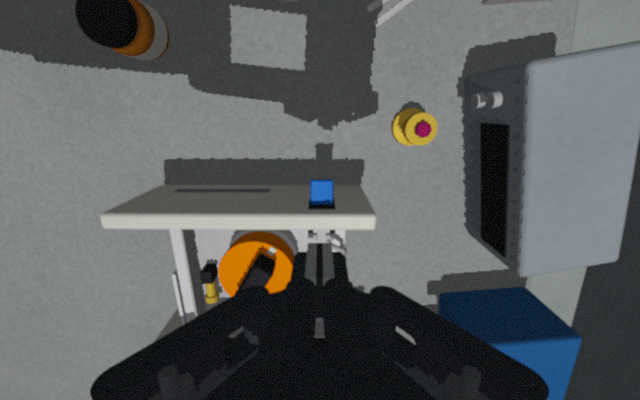

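View pics/t8z.png

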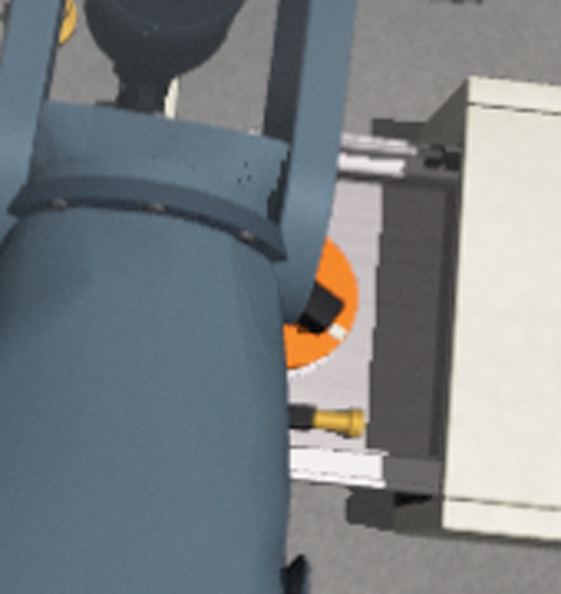

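```bash
python3 - <<'E'
from h import *
c=load('w8'); hsv=cv2.cvtColor(c['color'],cv2.COLOR_RGB2HSV)
b=cv2.inRange(hsv,(105,150,60),(125,255,255)); b[:170]=0;b[215:]=0
k=max(cv2.findContours(b,0,1)[0],key=cv2.contourArea)[:,0]; print(k.min(0),k.max(0))
im=c['color']; print(im[170:235,150].mean(1).astype(int).tolist()); print(im[170:235,322].mean(1).astype(int).tolist())
T=c['T'].copy(); c['T']=np.array(c['T_tool_cam']); zt0=.2377
def tp(uv,z):
    e,d=rays(c,uv); t=((zt0-z)-e[2])/d[:,2]; return (e+d*t[:,None]).round(4)
print(tp([(k[:,0].min()-.5,180),(k[:,0].max()+.5,180),(321,k[:,1].min()-.5),(321,k[:,1].max()+.5)],.1))
print('panel front top',tp([(107,217),(374,214),(322,214)],.126))
E
```

```text
[310 180] [332 204]
[132, 135, 132, 131, 131, 130, 131, 131, 130, 132, 133, 133, 133, 132, 133, 134, 134, 134, 129, 118, 96, 86, 82, 84, 82, 81, 86, 81, 88, 82, 80, 84, 84, 81, 81, 84, 84, 80, 80, 84, 82, 85, 91, 116, 139, 156, 170, 180, 187, 188, 186, 188, 187, 188, 188, 190, 190, 186, 174, 153, 138, 133, 133, 132, 132]
[61, 61, 61, 62, 66, 60, 60, 65, 59, 62, 69, 96, 110, 116, 116, 113, 119, 117, 115, 116, 112, 117, 111, 115, 116, 116, 116, 114, 114, 116, 101, 61, 51, 42, 33, 16, 14, 2, 32, 58, 80, 84, 85, 100, 133, 153, 172, 186, 194, 198, 196, 197, 195, 194, 194, 194, 195, 192, 189, 179, 181, 176, 179, 177, 176]
[[ 0.0118 -0.0087  0.1377]
 [ 0.0118  0.0153  0.1377]
 [ 0.0123  0.0033  0.1377]
 [-0.0153  0.0034  0.1377]]
panel front top [[-0.0196 -0.2117  0.1117]
 [-0.0162  0.0555  0.1117]
 [-0.0162  0.0042  0.1117]]
```

```bash
python3 -m inch '[{"delta_pos":[0,0.2,3],"rotation":[0,0,0]},{"delta_pos":[0,0,3],"rotation":[0,0,0]},{"delta_pos":[0,0,3],"rotation":[0,0,0]},{"delta_pos":[0,0,2.5],"rotation":[0,0,0]},{"delta_pos":[0,0,1.2],"rotation":[0,0,0]},{"delta_pos":[0,0,0.5],"rotation":[0,0,0]},{"delta_pos":[0,0,0],"rotation":[0,0,0]},{"delta_pos":[0,0,0],"rotation":[0,0,0]},{"delta_pos":[0,0,0],"rotation":[0,0,0]}]'
python3 - <<'E'
from h import *
snap('wrist','w9.png');c=snap('scene','s9.png');o=get_obs()
cv2.imwrite('pics/s9z.png',cv2.resize(c['color'][130:235,200:360,::-1],None,fx=5,fy=5,interpolation=cv2.INTER_CUBIC)); print(o['eef_pos'],o['wrist_force'])
E
```

```text
time_s: 16.7
eef_pos: [0.6517, 0.0166, 0.1088]
eef_rot: [0.001, 0.738, 0.675, 0.001]
wrist_force: [0.2, -0.2, -0.3]
opening: 0.006
[0.65137096 0.01677892 0.10830556] [ 0.76399252  0.79867024 -0.73475076]
```

View pics/w9.png

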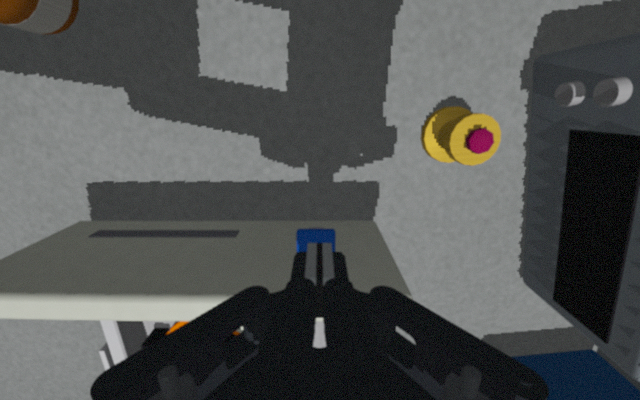

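View pics/s9z.png

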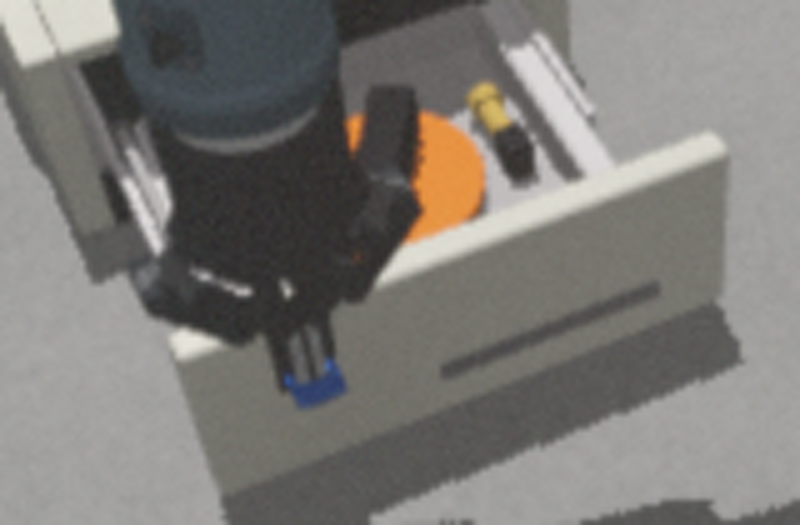

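```bash
python3 -m inch '[{"delta_pos":[0,0,0.4],"rotation":[0,0,0]},{"delta_pos":[0,0,0.4],"rotation":[0,0,0]},{"delta_pos":[0,0,0.3],"rotation":[0,0,0]},{"delta_pos":[0,0,0],"rotation":[0,0,0]},{"delta_pos":[0,0,0],"rotation":[0,0,0]}]'
python3 -m inch '[{"delta_pos":[0,0,0.3],"rotation":[0,0,0]},{"delta_pos":[0,0,0.3],"rotation":[0,0,0]},{"delta_pos":[0,0,0],"rotation":[0,0,0]},{"delta_pos":[0,0,0],"rotation":[0,0,0]},{"delta_pos":[0,0,0],"rotation":[0,0,0]}]'
```

```text
time_s: 17.3
eef_pos: [0.6511, 0.0174, 0.0971]
eef_rot: [0.0, 0.738, 0.675, 0.001]
wrist_force: [-3.3, 2.5, 8.3]
opening: -0.003
time_s: 17.8
eef_pos: [0.6512, 0.0176, 0.0917]
eef_rot: [0.0, 0.738, 0.675, 0.001]
wrist_force: [-2.4, 2.2, 10.9]
opening: 0.003
```

```bash
python3 -m inch '[{"delta_pos":[-0.3,0,0],"rotation":[0,0,0]},{"delta_pos":[-0.3,0,0],"rotation":[0,0,0]},{"delta_pos":[-0.3,0,0],"rotation":[0,0,0]},{"delta_pos":[-0.3,0,0],"rotation":[0,0,0]},{"delta_pos":[-0.3,0,0],"rotation":[0,0,0]},{"delta_pos":[0,0,0],"rotation":[0,0,0]},{"delta_pos":[0,0,0],"rotation":[0,0,0]}]'
```

```text
time_s: 18.5
eef_pos: [0.6498, 0.0021, 0.0916]
eef_rot: [0.0, 0.738, 0.675, 0.0]
wrist_force: [-2.7, 1.3, 9.9]
opening: 0.003
```

```bash
python3 -m inch '[{"delta_pos":[-0.6,0,0],"rotation":[0,0,0]},{"delta_pos":[-0.6,0,0],"rotation":[0,0,0]},{"delta_pos":[-0.6,0,0],"rotation":[0,0,0]},{"delta_pos":[-0.6,0,0],"rotation":[0,0,0]},{"delta_pos":[-0.6,0,0],"rotation":[0,0,0]},{"delta_pos":[0,0,0],"rotation":[0,0,0]},{"delta_pos":[0,0,0],"rotation":[0,0,0]}]'
python3 - <<'E'
from h import *
snap('wrist','w10.png');c=snap('scene','s10.png')
cv2.imwrite('pics/s10z.png',cv2.resize(c['color'][110:235,170:360,::-1],None,fx=4.2,fy=4.2,interpolation=cv2.INTER_CUBIC))
E
```

```text
time_s: 19.2
eef_pos: [0.6471, -0.0286, 0.0916]
eef_rot: [0.001, 0.738, 0.675, 0.0]
wrist_force: [-3.3, -0.6, 10.4]
opening: 0.004
```

View pics/s10z.png

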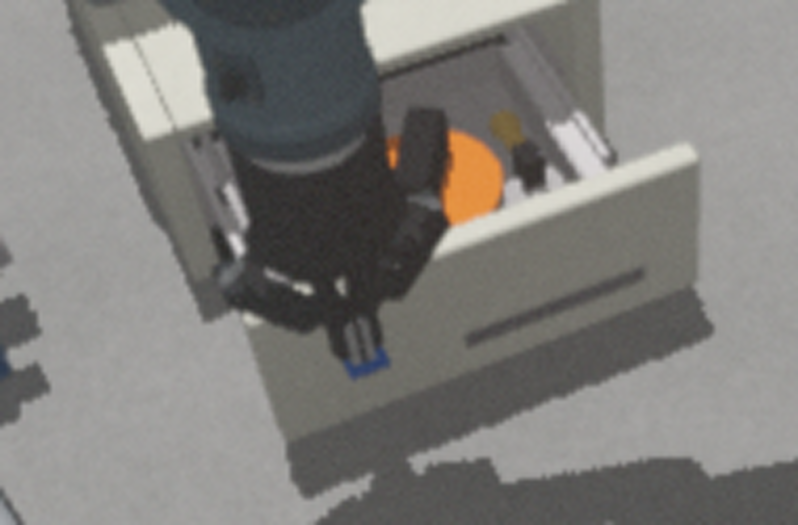

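View pics/w10.png

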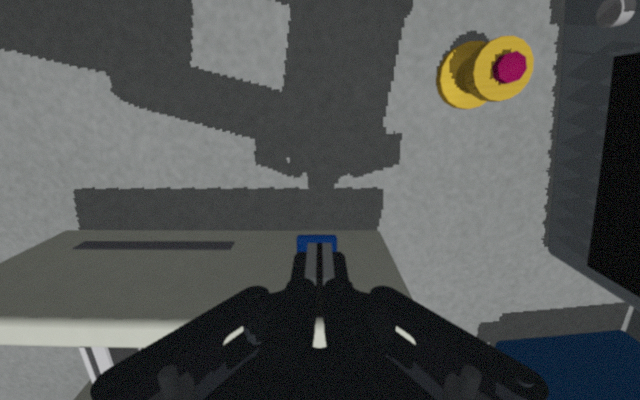

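The drawer is following. Continue.

```bash
python3 -m inch '[{"delta_pos":[-1,0,0],"rotation":[0,0,0]},{"delta_pos":[-1,0,0],"rotation":[0,0,0]},{"delta_pos":[-1,0,0],"rotation":[0,0,0]},{"delta_pos":[-1,0,0],"rotation":[0,0,0]},{"delta_pos":[-1,0,0],"rotation":[0,0,0]},{"delta_pos":[-1,0,0],"rotation":[0,0,0]},{"delta_pos":[-1,0,0],"rotation":[0,0,0]},{"delta_pos":[-1,0,0],"rotation":[0,0,0]},{"delta_pos":[-1,0,0],"rotation":[0,0,0]},{"delta_pos":[-1,0,0],"rotation":[0,0,0]}]'
python3 -m inch '[{"delta_pos":[-0.5,0,0],"rotation":[0,0,0]},{"delta_pos":[-0.5,0,0],"rotation":[0,0,0]},{"delta_pos":[-0.5,0,0],"rotation":[0,0,0]},{"delta_pos":[-0.5,0,0],"rotation":[0,0,0]},{"delta_pos":[-0.5,0,0],"rotation":[0,0,0]},{"delta_pos":[0,0,0],"rotation":[0,0,0]}]'
python3 - <<'E'
from h import *
snap('wrist','w11.png');c=snap('scene','s11.png')
cv2.imwrite('pics/s11z.png',cv2.resize(c['color'][110:235,170:360,::-1],None,fx=4.2,fy=4.2,interpolation=cv2.INTER_CUBIC))
E
```

```text
time_s: 20.3
eef_pos: [0.6384, -0.1272, 0.0917]
eef_rot: [0.0, 0.738, 0.675, 0.001]
wrist_force: [-2.6, 4.0, 11.4]
opening: -0.0
time_s: 20.9
eef_pos: [0.6361, -0.1532, 0.0917]
eef_rot: [0.001, 0.738, 0.675, 0.0]
wrist_force: [-3.0, -0.3, 11.7]
opening: 0.005
```

View pics/s11z.png

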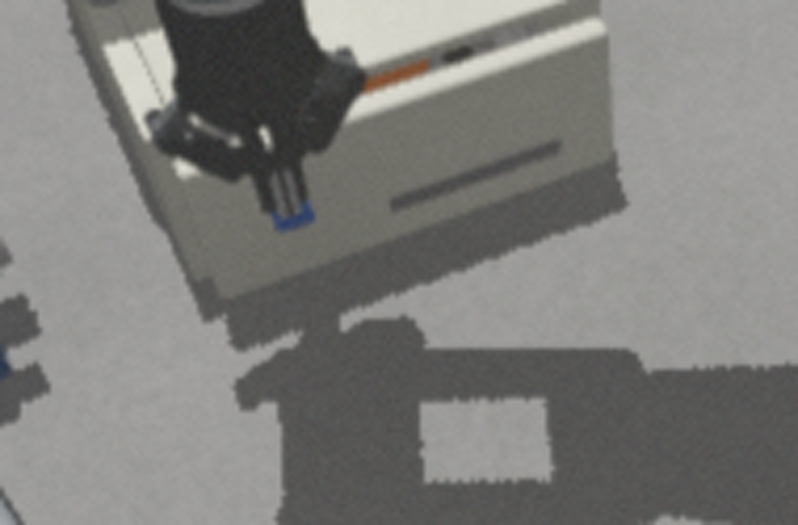

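```bash
python3 -m inch '[{"delta_pos":[-0.4,0,0],"rotation":[0,0,0]},{"delta_pos":[-0.4,0,0],"rotation":[0,0,0]},{"delta_pos":[-0.4,0,0],"rotation":[0,0,0]},{"delta_pos":[-0.4,0,0],"rotation":[0,0,0]},{"delta_pos":[0,0,0],"rotation":[0,0,0]}]'
python3 -m inch '[{"delta_pos":[-0.3,0,0],"rotation":[0,0,0]},{"delta_pos":[-0.3,0,0],"rotation":[0,0,0]},{"delta_pos":[0,0,0],"rotation":[0,0,0]}]'
python3 -m inch '[{"delta_pos":[-0.2,0,0],"rotation":[0,0,0]},{"delta_pos":[-0.2,0,0],"rotation":[0,0,0]},{"delta_pos":[0,0,0],"rotation":[0,0,0]}]'
python3 -m inch '[{"delta_pos":[-0.2,0,0],"rotation":[0,0,0]},{"delta_pos":[-0.2,0,0],"rotation":[0,0,0]},{"delta_pos":[0,0,0],"rotation":[0,0,0]}]'
python3 - <<'E'
from h import *
snap('wrist','w12.png');c=snap('scene','s12.png')
cv2.imwrite('pics/s12z.png',cv2.resize(c['color'][110:235,170:360,::-1],None,fx=4.2,fy=4.2,interpolation=cv2.INTER_CUBIC))
E
```

```text
time_s: 21.5
eef_pos: [0.6347, -0.169, 0.0917]
eef_rot: [0.001, 0.738, 0.675, 0.0]
wrist_force: [-2.6, 0.8, 11.2]
opening: 0.001
time_s: 21.8
eef_pos: [0.6346, -0.1725, 0.0917]
eef_rot: [-0.0, 0.738, 0.675, 0.002]
wrist_force: [-1.1, 8.9, 11.9]
opening: -0.003
time_s: 22.1
eef_pos: [0.6347, -0.1754, 0.092]
eef_rot: [-0.001, 0.738, 0.675, 0.002]
wrist_force: [-0.4, 12.1, 13.5]
opening: 0.001
time_s: 22.4
eef_pos: [0.6347, -0.1774, 0.0923]
eef_rot: [-0.001, 0.737, 0.676, 0.003]
wrist_force: [-0.3, 19.7, 16.1]
opening: -0.001
```

View pics/s12z.png

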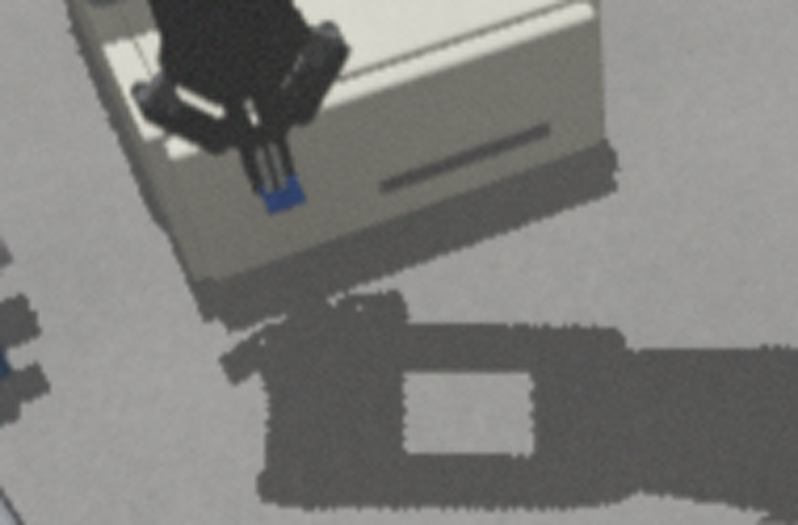

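```bash
python3 -m inch '[{"delta_pos":[-0.2,0,0],"rotation":[0,0,0]},{"delta_pos":[-0.1,0,0],"rotation":[0,0,0]},{"delta_pos":[0,0,0],"rotation":[0,0,0]}]'
python3 -m inch '[{"delta_pos":[0,0,-1],"rotation":[0,0,0]},{"delta_pos":[0,0,-1],"rotation":[0,0,0]},{"delta_pos":[0.5,0,0],"rotation":[0,0,0]},{"delta_pos":[2,0,-1],"rotation":[0,0,0]},{"delta_pos":[3,0,-2],"rotation":[0,0,0]},{"delta_pos":[4,0,-2],"rotation":[0,0,0]},{"delta_pos":[4,0,0],"rotation":[0,0,0]},{"delta_pos":[4,0,0],"rotation":[0,0,0]},{"delta_pos":[0,0,0],"rotation":[0,0,0]},{"delta_pos":[0,0,0],"rotation":[0,0,0]}]'
python3 - <<'E'
from h import *
snap('wrist','w13.png');c=snap('scene','s13.png')
cv2.imwrite('pics/s13z.png',cv2.resize(c['color'][90:235,150:360,::-1],None,fx=3.8,fy=3.8,interpolation=cv2.INTER_CUBIC)); snap('top','t13.png')
E
```

```text
time_s: 22.8
eef_pos: [0.6347, -0.1774, 0.0923]
eef_rot: [-0.003, 0.737, 0.676, 0.005]
wrist_force: [0.1, 28.5, 17.8]
opening: -0.004
time_s: 23.8
eef_pos: [0.6483, -0.0097, 0.1608]
eef_rot: [0.001, 0.737, 0.676, 0.0]
wrist_force: [-0.1, 0.4, -0.7]
opening: -0.003
```

View pics/s13z.png

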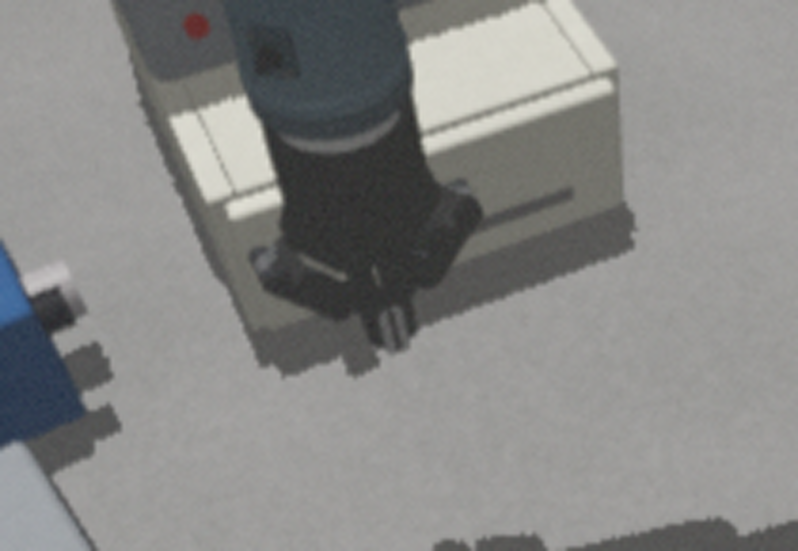

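View pics/w13.png

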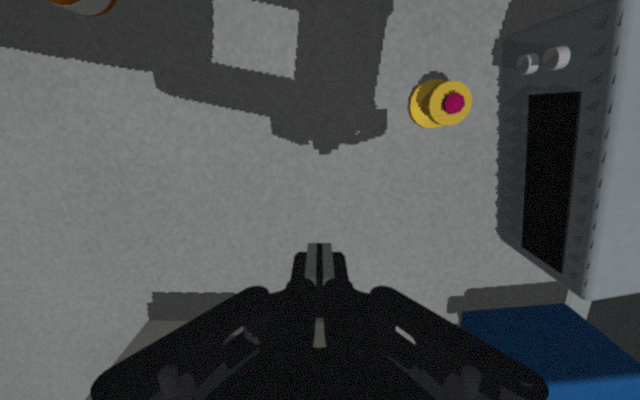

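```bash
python3 -m inch '[{"delta_pos":[3,0,-2],"rotation":[0,0,0]},{"delta_pos":[4,0,-2],"rotation":[0,0,0]},{"delta_pos":[4,-1,-2],"rotation":[0,0,0]},{"delta_pos":[4,-1,-2],"rotation":[0,0,0]},{"delta_pos":[4,-2,-2],"rotation":[0,0,0]},{"delta_pos":[4,-2,0],"rotation":[0,0,0]},{"delta_pos":[3,-2,0],"rotation":[0,0,0]},{"delta_pos":[0,0,0],"rotation":[0,0,0]},{"delta_pos":[0,0,0],"rotation":[0,0,0]}]'
python3 - <<'E'
from h import *
c=snap('scene','s14.png')
cv2.imwrite('pics/s14z.png',cv2.resize(c['color'][90:235,150:360,::-1],None,fx=3.8,fy=3.8,interpolation=cv2.INTER_CUBIC)); c=snap('top','t14.png')
cv2.imwrite('pics/t14z.png',cv2.resize(c['color'][110:290,400:540,::-1],None,fx=3.3,fy=3.3,interpolation=cv2.INTER_CUBIC))
# analyser geometry: holder-> panel face expected at shut
ax=np.array([-.087,-.996]); 
E
```

```text
time_s: 24.85
eef_pos: [0.5917, 0.2546, 0.2601]
eef_rot: [0.0, 0.738, 0.675, -0.0]
wrist_force: [-0.6, -1.0, -0.2]
opening: -0.002
```

View pics/s14z.png

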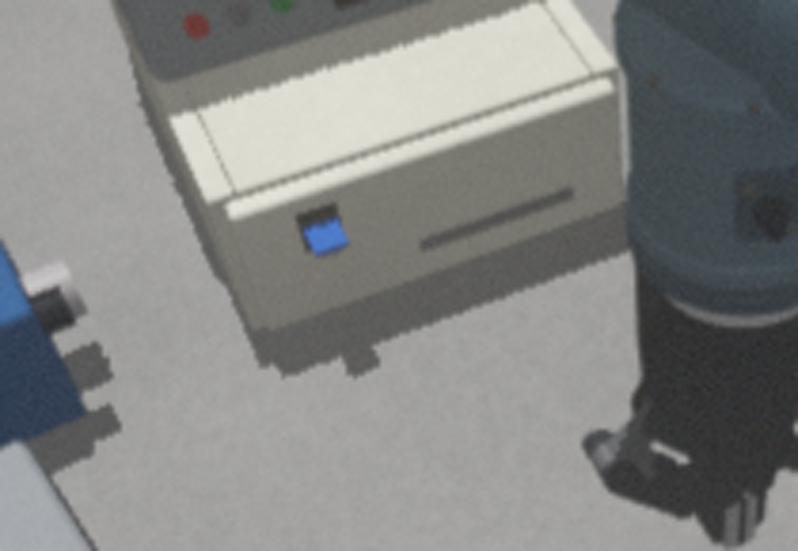

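View pics/t14z.png

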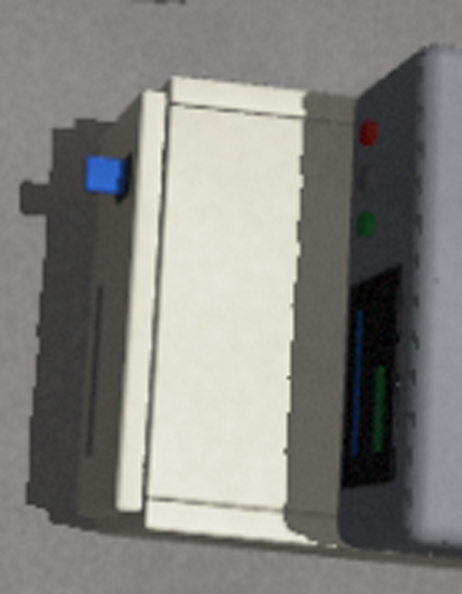

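```bash
python3 - <<'E'
from h import *
def pad(fn,box):
    c=load(fn); hsv=cv2.cvtColor(c['color'],cv2.COLOR_RGB2HSV); b=cv2.inRange(hsv,(105,150,60),(125,255,255)); m=np.zeros_like(b); m[box[1]:box[3],box[0]:box[2]]=1; M=cv2.moments(b*m,True); uv=(M['m10']/M['m00'],M['m01']/M['m00']); return uv,onplane(c,[uv],.1)[0],M['m00']
a=pad('top0',(335,145,355,165)); b=pad('t14',(420,150,440,175)); print(a,b,np.linalg.norm(a[1]-b[1]))
a=pad('scene0',(250,190,275,215)); b=pad('s14',(225,140,245,160)); print(a,b,np.linalg.norm(a[1]-b[1]))
a=load('top0');b=load('t14')
z=lambda p,u0,v0:[u0+(p[0]+.5)/3.3-.5,v0+(p[1]+.5)/3.3-.5]
A=onplane(a,[z(p,325,110) for p in [(107,60),(68,478),(130,62),(92,480)]],.126);B=onplane(b,[z(p,400,110) for p in [(142,92),(117,510),(163,94),(142,512)]],.126);print(A,B,np.linalg.norm(A-B,axis=1))
# mouth edge at z .13
print(onplane(b,[z(p,400,110) for p in [(170,78),(147,527)]],.13))
E
```

```text
((345.6666666666667, 153.56666666666666), array([0.64794421, 0.01869231, 0.1       ]), 90.0) ((431.4065040650407, 162.6341463414634), array([ 0.63134471, -0.17186899,  0.1       ]), 123.0) 0.19128291085703464
((262.30555555555554, 205.27777777777777), array([0.64976263, 0.01534821, 0.1       ]), 72.0) ((235.15555555555557, 151.77777777777777), array([ 0.63337224, -0.17488107,  0.1       ]), 45.0) 0.19093407588217648
[[ 0.69927827 -0.00411226  0.126     ]
 [ 0.42420719  0.02006986  0.126     ]
 [ 0.69823488 -0.01932454  0.126     ]
 [ 0.42318409  0.00490062  0.126     ]] [[ 0.6817732  -0.19191432  0.126     ]
 [ 0.40656191 -0.16835263  0.126     ]
 [ 0.68076804 -0.20602015  0.126     ]
 [ 0.4054671  -0.18441005  0.126     ]] [0.18861612 0.18924691 0.18751091 0.1901379 ]
[[ 0.69067289 -0.20997505  0.13      ]
 [ 0.39589981 -0.18634592  0.13      ]]
```

Travel measures 0.188–0.191 m in two views, so the drawer is shut. The lever is up and the arm is clear.

```bash
python3 -c "
from h import *
o=get_obs(); print(o['time_s'],o['wrist_force'],abs(o['dq']).max()); print(hand_in())"
```

```text
24.95 [ 0.05536809 -0.32690993 -0.50876968] 0.00961649991536556
the job is handed in; nothing more can be done
None
```

The cap is on the holder, the drawer is shut, and I handed the job in at 24.95 s of the 69 s allowed.

- **Cap:** I turned the cap to the slot angle seen by the wrist camera, about 0.55 rad from the drawer axis. I then pressed it down until it stopped firmly at the expected home height (TCP z 0.0784 m, 28 N). The clip resistance had already faded by then. A picture afterwards showed it level on the holder. The clip angles could not be read directly, and the shut drawer hides the cap, so I could not see it again at the end.
- **Lever and drawer:** I pressed the lever down about 8 mm (11 N) and kept it down while sliding the drawer in. I then pushed it against its stop with 28 N and backed away.
- **Last checks:** The lever pad moved 0.191 m in both the top and scene cameras. The panel edges gave 0.1875–0.190 m against the full 0.190 m, so the drawer is shut to within about 2.5 mm. The pictures show the lever back up. The wrist force was near zero with the arm clear. I saw no bystander disturbed, but I did not measure their positions.

No check failed. The small disagreements were the 2–3 mm spread in the panel measurement and about 1–2 mm between the camera views, which is within calibration.

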